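# Shut the drying chamber and set its vent cap

### The job

First push the drying chamber's bottom-hinged door up until it is fully shut. Then screw the blue vent cap on the roof down (clockwise from above) until it bottoms out, back it off a quarter turn, and finish while still holding the cap between the fingers there, with the door still shut. Leave everything else on the bench and on the chamber where it stands.

Things in the scene. Friction and masses are not known exactly. Their poses are not given: they have to be found in the camera images.
- chamber: White bench-top drying chamber, fixed to the bench: 210 deep (x) x 280 wide (y) x 170 high. Origin on the bench plane straight below the axis of the vent cap; its -x axis points out of the door side (towards the robot), z up. The front of the body is at x = -75, the back at +135. A round pressure gauge (48 dia, its top 229 above the bench) stands on the roof at x = 96, y = 90.
- door (a joint): Angle in rad of the chamber's front door, a grey framed window 250 wide, 135 high, 14 thick, hinged along its bottom edge. 0 = shut (upright, against its stop); it grows as the top of the door comes down and out towards the robot. It starts ajar (0.3 to 0.6). The hinge is stiff: the door stays where it is left and takes about 3 to 6 N at the bar to move; there is no latch.
- door_bar (a point): Centre of the steel bar handle on the outside of the door. Round bar 10 dia, 120 long along the chamber's y, held 42 out from the door's mid-plane and 110 up from the hinge line; door shut, it is 135 above the bench (35 below the chamber's roof) and at x = -125 in the chamber's frame. Axes are the door's: x through the door, inwards.
- door_hinge (a point): Middle of the door's hinge line (along the chamber's y), 25 above the bench, at x = -83 in the chamber's frame.
- vent_cap_mid (a point): Centre (half-way up) of the vent cap on the chamber's roof: a knurled blue round cap, 40 dia x 32 high, with a white radial stripe on its top along its own +x. It sits upright on a threaded neck; bottomed out, its underside is 183 and its centre 199 above the bench. Around its foot is a steel flange 56 dia whose top is 180 above the bench. z is the screw axis, up.
- vent_cap (a joint): How far the vent cap is unscrewed, in rad: 0 = bottomed out on its hard stop (it turns no further). Right-hand thread: clockwise seen from above screws it down (value falls), anticlockwise backs it off (value grows). It rises 4 mm a turn. It starts on its thread 0.8 to 2.4 rad from the bottom. Turning it takes about 0.1 N m; it stays where it is left. At the stop a gripper turned on will slip round the cap.
- jar: Small amber jar, 28 dia x 48 tall, standing on the chamber's roof at the back right (mm). Leave alone. Origin at the centre of its underside.
- amber_bottle: Amber bottle, 60 dia x 130 tall, beside the chamber on its left (mm). Leave alone. Origin at the centre of its underside.
- beaker: Clear beaker, 68 dia x 85 tall, beside the chamber on its right (mm). Leave alone. Origin at the centre of its underside.
- dish: White ceramic bowl, 90 dia x 30 tall, left part of the bench (mm). Leave alone. Origin at the centre of its underside.
- vial_tray: Blue divided tray, 110 x 150 x 35, right part of the bench (mm). Leave alone. Origin at the centre of its underside.
- spatula: Spatula lying flat, left part of the bench (mm). Leave alone. Origin at the middle of its length, underside.
- white_bottle: White bottle with red cap, 52 dia x 110 tall, right part of the bench (mm). Leave alone. Origin at the centre of its underside.

How it is judged (in metres and radians):
On the way, in this order (a step that is already met when the one before it is completed fails the run):
1. the door is fully shut (value of joint door below 0.06 rad), for 0.2 s.
2. the cap is bottomed out, with the door shut (value of joint door below 0.06 rad and value of joint vent_cap below 0.05 rad), for 0.1 s.
3. the cap is backed off a quarter turn (value of joint door below 0.06 rad and value of joint vent_cap between 1.27 and 1.87 rad), for 0.1 s.
At the end, for the whole second after the job is handed in: Door shut within 0.06 rad; cap 1.27 to 1.87 rad (a quarter turn, give or take 17 degrees) off its bottom stop and still; the fingers grip it with more than 4 N, the grasp point within 20 mm of its axis and 35 mm of its centre (all of step 3 and contact force between the fingers and vent_cap above 4 N and horizontal distance between the grasp point and vent_cap_mid below 0.02 m and distance between the grasp point and vent_cap_mid below 0.035 m and velocity of joint vent_cap between -0.1 and 0.1 rad/s); the arm keeps its last pose, push and grip.
It fails at once if another thing on the bench or the chamber is shifted by more than 25 mm (distance of any of jar, amber_bottle, beaker, dish, vial_tray, spatula, white_bottle from where it was at the start of the episode above 0.025 m).
It fails at once if another thing is tipped over (angle between any of jar, amber_bottle, beaker, dish, vial_tray, spatula, white_bottle's own z axis and vertical above 0.5 rad).
It also fails if it takes over 58 s, if anything falls off the work surface, if the arm or the gripper's body presses on something with over 40 N, if the wrist force passes 120 N, or if a joint passes its speed limit or range.

### The arm

A 6-joint arm with a two-finger parallel gripper is mounted at the origin on the work surface. World frame = base frame: x ahead of the robot, y to its left, z up, the work surface at z = 0. Lengths are in mm, angles in rad, forces in N, time in s.
With the tool pointing down it reaches from about 400 to 925 mm from the base axis. Payload 12.5 kg.
Tool frame: the origin (TCP) lies at the very end of the fingers, on their centre line; the grasp point (between the pads) lies 19 mm behind it; z points along the fingers, x is the direction in which the jaws open and shut, and the axes are right-handed (so a half turn about z gives the same grasp; the last joint's range is limited). The gripper opens to 95 mm and grips with 3 to 60 N. Pads are 20 mm wide; open, the fingers measure 119 mm over their backs; the gripper's body (75 mm by 180 mm) begins 59 mm behind the grasp point.
Start: joints at [-1.324, 0.491, 1.559, -0, 1.092, -0.106], TCP at [215.978, -586.516, 214.661] pointing down, gripper open.
Joint ranges: [-3.1, 3.1], [-0.84, 2.19], [0.05, 2.79], [-1.13, 4.28], [0.06, 2.93], [-2.69, 2.69]. Speed limits (rad/s): [2.22, 2.22, 2.79, 3.14, 3.14, 3.14].

### API

Orientations are given as [roll, pitch, yaw] about the fixed x, y, z axes, in that order (R = Rz(yaw) Ry(pitch) Rx(roll)).
In Python, from cell import state, viewer, ticket, look_for, regions_of gives the robot as it stands.
- The arm moves only by the shell command python3 -m inch 'ROWS'. ROWS is JSON, a list of rows, each a list of 7 numbers: the turn, a rotation vector about the world's x, y, z in degrees, then the shift along the world's x, y, z in mm, then the opening, from -1 (shut) to 1 (fully open). In form: [[rx, ry, rz, tx, ty, tz, hand], ...]. A call has 1 to 10 rows; each row shifts and turns the commanded pose from where the row before left it; what a row does not reach is not made up. A row lasts 1/10 s, in which the tool goes at most 50 mm and 8.59 degrees, less where a joint would pass 70% of its speed; a pose out of reach is approached as far as the arm can. A call with a gripper value outside its range is refused whole. The fingers move at their own pace and stop on an object; the grip force is fixed at half the most. Time passes only in rows, so rows that do not move let the fingers close. It gives the time, the measured TCP pose, the force and the opening at its end, in the units of the state.
- state(): the state, without advancing time (a new reading comes with each control period).
- viewer.read_camera(name): name is "side" or "top" or "wrist"; returns a dict with "color" (480x640x3 uint8, red, green, blue), "depth" (480x640 float32, mm along the optical axis (not along the pixel's ray), 0 where there is no reading), "fx", "fy", "cx", "cy" (pixels), "position" and "orientation" of the camera in the world. Camera axes: x right, y down, z forward; pixel columns grow to the right and rows downward; lengths in mm; the calibration is good to about 2 mm. The wrist camera is an equidistant fisheye: a pixel r from the principal point sees the ray r / f radians off the axis. A picture is of the moment at which its call begins.
- ticket.job_done(): hands the job in, once; it reports no verdict.
Trained networks look in the newest picture that a camera, given by its name, has taken for a name from the list of things; names that differ only in an ending like _2 or _b are one class to them, and where a whole thing is asked for, a point or a joint stands for the part that bears it (a point fixed in the world has none). Each returns a list of dicts, best first, with "score" (0 to 1); they miss things now and then, are a little off and sometimes report something else, mostly with a low value. They report only what shows in the picture. A call takes as long as a camera call.
- look_for(name, camera): "box" ([left, top, right, bottom] as shares, 0 to 1, of the picture: columns of its width, rows of its height, round what is visible of it).
- regions_of(name, camera): "pixels" (480x640 bool, what is visible of it) and "box" ([left, top, right, bottom] as shares, 0 to 1, of the picture: columns of its width, rows of its height, round what is visible of it).
The state is a dict: "t": time; "joints": joint angles; "qvel": joint speeds; "tau": joint torques, N m; "eef_pos": TCP position; "tcp_rot": TCP orientation; "ft_force": force on the tool from outside, world axes, zero at the start; "moment": the same for the moment, N m; "opening": opening from 0.0 (shut) to 1.0 (fully open).
Only numpy, scipy, OpenCV 4.12 (cv2) and the standard library are available. Lean on these libraries where they do the work, as an engineer would, in place of code of your own. Each camera call takes 0.05 s, during which the arm holds its last target. There are 200 camera calls.

## Working session

There is one attempt and no reset: what is moved stays moved. The work goes in short steps, Python scripts to look and compute and a shell command to move; the robot and the scene stay as the last step left them, time stands still between calls to the robot, and variables do not carry over. Pictures are saved under pics/ and viewed, on a budget of 10 in all, crops included, one or two more only if the job needs it, and the job is handed in when it is done.

```bash
ls; mkdir -p pics
cat > h.py <<'E'
import numpy as np, cv2
from scipy.spatial.transform import Rotation as R
from cell import state, viewer, ticket, look_for, regions_of
def Rc(c):
    o=np.array(c["orientation"],float)
    return o if o.shape==(3,3) else R.from_euler('xyz',o).as_matrix()
def cloud(c):
    d=c["depth"];v,u=np.mgrid[0:480,0:640]
    p=np.stack([(u-c["cx"])/c["fx"]*d,(v-c["cy"])/c["fy"]*d,d],-1)
    return p@Rc(c).T+np.array(c["position"])
E
python3 - <<'E'
from h import *
print(state())
ims=[]
for n in("top","side"):
    c=viewer.read_camera(n);print(n,c["position"],c["orientation"],c["fx"])
    ims.append(c["color"]);P=cloud(c)
    for k in("vent_cap","door","door_bar","chamber","jar"):
        for r in regions_of(k,n)[:2]:
            m=r["pixels"]&(c["depth"]>0);q=P[m]
            print(k,round(r["score"],2),[round(a*b) for a,b in zip(r["box"],(640,480,640,480))],m.sum(),np.median(q,0).round(),np.percentile(q,2,axis=0).round(),np.percentile(q,98,axis=0).round())
    cv2.imwrite(f"pics/{n}0.png",c["color"][:,:,::-1])
E
```

```text
pics
{'t': 0.0, 'joints': array([-1.32361005e+00,  4.91565905e-01,  1.55949709e+00,  1.14953661e-05,
        1.09167904e+00, -1.05603165e-01]), 'qvel': array([ 1.29307029e-04,  1.07927206e-03, -4.23332076e-04, -6.60401533e-05,
        2.28738544e-03,  2.27599840e-03]), 'tau': array([-2.14311141e-03, -6.12648368e+01, -2.58183306e+01,  6.92420430e-02,
        4.83196741e-02, -1.18331259e-04]), 'eef_pos': array([ 215.90570313, -586.24459174,  214.04140026]), 'tcp_rot': array([-3.14146136e+00,  1.14190091e-03, -1.21801211e+00]), 'ft_force': array([-0.25504892, -0.48100867,  0.0585781 ]), 'moment': array([-0.04702953, -0.01445352,  0.02382313]), 'opening': 0.9964151608235668}
top [ 325.77404708   -5.41134519 1607.25100252] [-2.95478423 -0.00417485 -1.579331  ] 488.22570611461407
vent_cap 0.59 [335, 217, 347, 231] 143 [655. -67. 212.] [638. -85. 197.] [674. -52. 218.]
vent_cap 0.57 [456, 237, 478, 257] 266 [ 607. -474.   71.] [ 590. -498.   11.] [ 631. -459.  112.]
door 0.81 [300, 255, 383, 289] 1506 [539. -75. 101.] [ 488. -188.   11.] [582.  50. 148.]
door_bar 0.96 [301, 259, 382, 288] 1595 [538. -70. 104.] [ 485. -190.   22.] [583.  48. 148.]
chamber 0.84 [292, 181, 389, 287] 8378 [645. -68. 166.] [ 511. -203.   19.] [788.  64. 213.]
jar 0.58 [372, 185, 380, 196] 67 [ 755. -174.  214.] [ 746. -185.  183.] [ 768. -165.  219.]
side [-192.26657886  879.15050128 1196.06127936] [-2.30452755 -0.00688295 -2.40903776] 591.7988718304707
vent_cap 0.78 [311, 190, 330, 212] 229 [649. -62. 210.] [637. -90. 186.] [675. -48. 219.]
door 0.81 [311, 217, 389, 288] 1167 [519. -49. 111.] [ 483. -181.   -2.] [584.  55. 150.]
door_bar 0.94 [310, 218, 391, 287] 1282 [519. -60. 110.] [ 483. -253.   -3.] [603.  55. 150.]
chamber 0.78 [251, 173, 388, 288] 10005 [637. -24. 159.] [ 509. -206.   21.] [782.  73. 211.]
jar 0.71 [313, 161, 323, 180] 140 [ 753. -172.  198.] [ 744. -186.  172.] [ 766. -161.  221.]
```

Run:
```python
from h import *
c=viewer.read_camera("top");P=cloud(c)
z=P[...,2];m=(abs(z-170)<5)&(P[...,0]>480)&(abs(P[...,1])<350)
n,l,s,_=cv2.connectedComponentsWithStats(m.astype(np.uint8));i=1+np.argmax(s[1:,4])
q=P[l==i][:,:2].astype(np.float32);print(cv2.minAreaRect(q),cv2.boxPoints(cv2.minAreaRect(q)))
hsv=cv2.cvtColor(c["color"],cv2.COLOR_RGB2HSV)
b=(hsv[...,0]>95)&(hsv[...,0]<130)&(hsv[...,1]>100)&(z>190)&(z<230)&(abs(P[...,0]-655)<50)&(abs(P[...,1]+67)<50)
print(b.sum(),P[b].mean(0),[(a.min(),a.max()) for a in P[b].T])
a=cv2.resize(c["color"][150:310,250:490],(720,480),interpolation=cv2.INTER_CUBIC)
cv2.imwrite("pics/topc.png",a[:,:,::-1])
c=viewer.read_camera("side");a=cv2.resize(c["color"][110:340,200:500],(780,598),interpolation=cv2.INTER_CUBIC)
cv2.imwrite("pics/sidec.png",a[:,:,::-1])
```

```text
((688.1309814453125, -68.89747619628906), (211.08277893066406, 280.40521240234375), 1.0023175477981567) [[ 580.1532     69.437454]
 [ 585.0582   -210.92485 ]
 [ 796.10876  -207.2324  ]
 [ 791.20374    73.1299  ]]
127 [654.67004744 -70.74146327 212.09736833] [(np.float64(637.3740713403794), np.float64(674.6502604827954)), (np.float64(-87.71537048176667), np.float64(-52.09834751352689)), (np.float64(193.78352658147946), np.float64(220.6342665732957))]
```

View pics/topc.png

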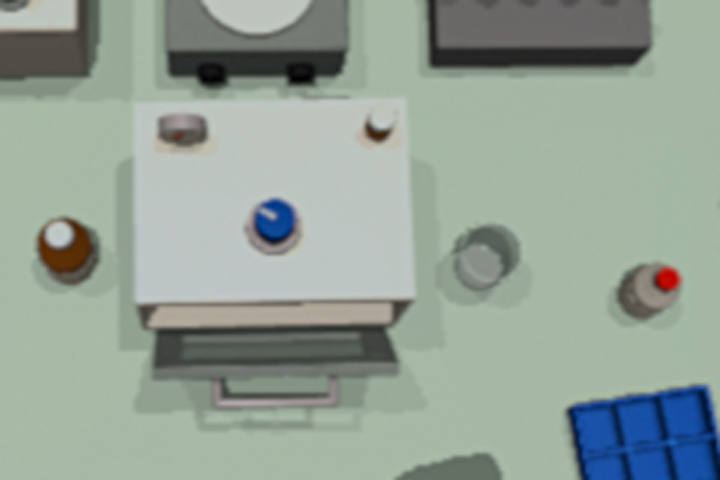

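View pics/sidec.png

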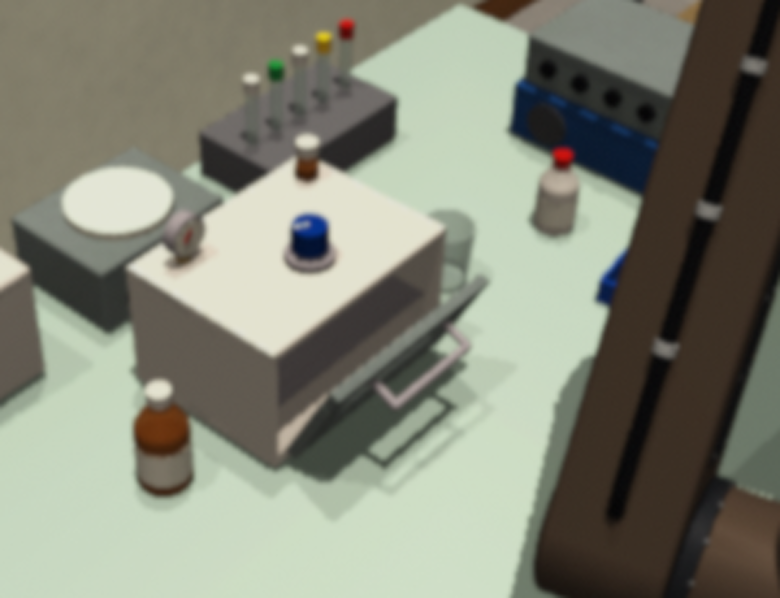

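The crops show the blue cap at top-crop (274,220), the door ajar, and its bar running along y at top-crop (275,400). The chamber origin comes out near (658,-69) with about 1° of yaw, and the cap measurement agrees. I'll go in front of the bar with the hand shut.

```bash
python3 -m inch '[[0,0,-2,16,37,0,-1],[0,0,-2,16,37,0,-1],[0,0,-2,16,37,0,-1],[0,0,-2,16,37,0,-1],[0,0,-2,16,37,0,-1],[0,0,-2,16,37,0,-1],[0,0,-2,16,37,0,-1],[0,0,-2,16,37,0,-1],[0,0,-2,16,37,0,-1],[0,0,-2,16,37,0,-1]]'
python3 -m inch '[[0,0,0,16,36,0,-1],[0,0,0,16,36,0,-1],[0,0,0,16,36,0,-1],[0,0,0,16,37,0,-1],[0,0,0,0,0,0,-1]]'
```

```text
t: 1.7
eef_pos: [376.4, -215.0, 214.9]
tcp_rot: [-3.141, -0.0, -1.569]
ft_force: [1.5, -0.8, 0.5]
opening: 0.213
t: 2.2
eef_pos: [441.0, -68.3, 214.8]
tcp_rot: [-3.141, 0.0, -1.563]
ft_force: [-0.3, 0.3, 0.5]
opening: 0.006
```

```bash
python3 -m inch '[[0,0,0,-8,-3,-30,-1],[0,0,0,0,0,-30,-1],[0,0,0,0,0,-30,-1],[0,0,0,0,0,-30,-1],[0,0,0,0,0,0,-1]]'
python3 -c "
from h import *
c=viewer.read_camera('side');a=cv2.resize(c['color'][110:340,200:500],(780,598),interpolation=cv2.INTER_CUBIC)
cv2.imwrite('pics/s2.png',a[:,:,::-1])"
```

```text
t: 2.7
eef_pos: [430.5, -74.6, 92.4]
tcp_rot: [3.137, 0.002, -1.568]
ft_force: [-0.3, -0.1, 1.1]
opening: 0.003
```

View pics/s2.png

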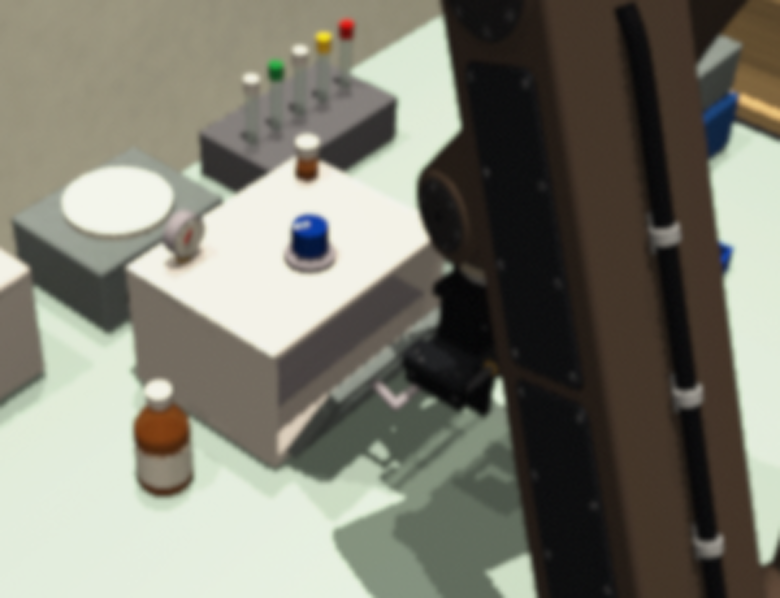

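The gripper (crop ~(450,360)) stands in front of the bar, with the door still ajar at (390,390). Next I push in +x, rising with the bar.

```bash
python3 -m inch '[[0,0,0,10,0,0,-1],[0,0,0,10,0,0,-1],[0,0,0,10,0,0,-1],[0,0,0,10,0,2,-1],[0,0,0,8,0,4,-1],[0,0,0,8,0,4,-1]]'
python3 -m inch '[[0,0,0,6,0,4,-1],[0,0,0,6,0,4,-1],[0,0,0,6,0,3,-1],[0,0,0,0,0,0,-1]]'
```

```text
t: 3.35
eef_pos: [482.5, -73.8, 105.0]
tcp_rot: [3.127, 0.002, -1.565]
ft_force: [-42.0, -5.8, 38.3]
opening: 0.001
t: 3.75
eef_pos: [506.2, -74.3, 116.5]
tcp_rot: [3.141, -0.0, -1.567]
ft_force: [-3.2, -0.0, 1.6]
opening: 0.007
```

```bash
python3 -m inch '[[0,0,0,2,0,1,-1],[0,0,0,2,0,1,-1],[0,0,0,2,0,1,-1],[0,0,0,0,0,0,-1]]'
python3 -m inch '[[0,0,0,2,0,0,-1],[0,0,0,2,0,0,-1],[0,0,0,0,0,0,-1]]'
python3 -c "
from h import *
c=viewer.read_camera('top');P=cloud(c)
for r in regions_of('door_bar','top')[:1]:
    q=P[r['pixels']&(c['depth']>0)];print(r['score'],np.percentile(q,[2,50,98],axis=0).round())
c=viewer.read_camera('side');a=cv2.resize(c['color'][110:340,200:500],(780,598),interpolation=cv2.INTER_CUBIC)
cv2.imwrite('pics/s3.png',a[:,:,::-1])"
```

```text
t: 4.15
eef_pos: [511.8, -74.3, 119.1]
tcp_rot: [3.14, 0.0, -1.567]
ft_force: [-5.0, 0.3, 2.6]
opening: 0.004
t: 4.45
eef_pos: [515.9, -74.3, 119.0]
tcp_rot: [3.141, 0.0, -1.567]
ft_force: [-3.8, 0.1, 3.5]
opening: 0.002
0.74 [[ 565. -197.   22.]
 [ 569.   20.  153.]
 [ 581.   53.  162.]]
```

View pics/s3.png

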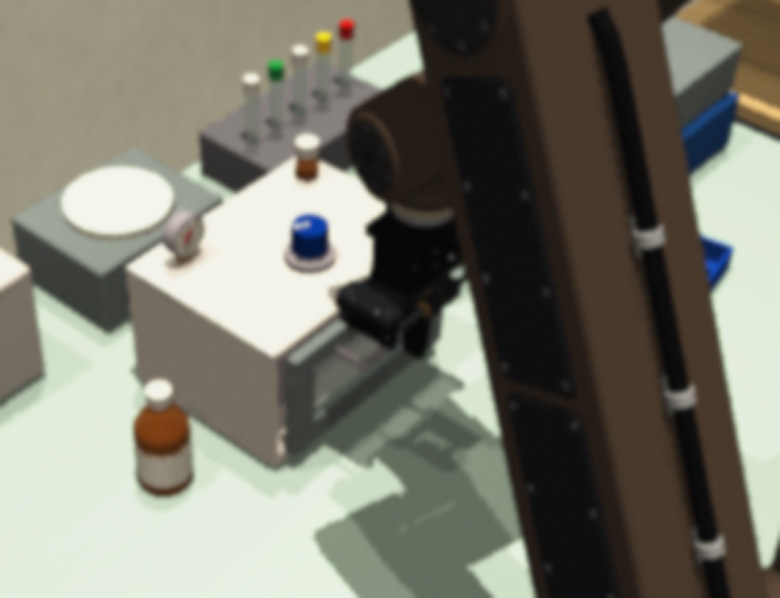

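The door is nearly upright: its top edge is at crop (320,345), x about 569 and z about 160. I keep pushing gently until the force shows the stop.

```bash
python3 -m inch '[[0,0,0,2,0,0,-1],[0,0,0,0,0,0,-1]]'
python3 -m inch '[[0,0,0,2,0,0,-1],[0,0,0,0,0,0,-1]]'
python3 -m inch '[[0,0,0,2,0,0,-1],[0,0,0,0,0,0,-1]]'
python3 -m inch '[[0,0,0,2,0,0,-1],[0,0,0,0,0,0,-1]]'
```

```text
t: 4.8
eef_pos: [517.6, -74.4, 118.7]
tcp_rot: [3.14, 0.0, -1.567]
ft_force: [-6.0, -0.1, 2.8]
opening: 0.005
t: 5.0
eef_pos: [517.8, -74.3, 118.6]
tcp_rot: [3.136, 0.0, -1.567]
ft_force: [-15.3, -0.7, 11.8]
opening: 0.005
t: 5.2
eef_pos: [517.9, -74.3, 118.6]
tcp_rot: [3.132, 0.001, -1.566]
ft_force: [-26.3, -4.0, 18.8]
opening: 0.007
t: 5.4
eef_pos: [518.0, -74.3, 118.6]
tcp_rot: [3.128, 0.001, -1.566]
ft_force: [-35.5, -6.1, 25.4]
opening: 0.009
```

The door has stopped at the predicted x of 518 with the force rising, so it is shut. I back straight away, rise, turn the wrist and go above the cap.

```bash
python3 -m inch '[[0,0,0,-10,0,0,-1],[0,0,0,-10,0,0,-1],[0,0,0,-15,0,0,-1],[0,0,8,0,0,30,1],[0,0,8,0,0,40,1],[0,0,8,0,0,40,1],[0,0,8,0,0,40,1],[0,0,8,0,0,30,1],[0,0,8,15,0,0,1],[0,0,8,15,0,0,1]]'
python3 -m inch '[[0,0,8,15,0,0,1],[0,0,8,15,0,0,1],[0,0,8,15,0,0,1],[0,0,8,15,0,0,1],[0,0,8,15,0,0,1],[0,0,8,15,0,0,1],[0,0,8,15,0,0,1],[0,0,8,10,0,0,1],[0,0,8,0,0,0,1],[0,0,8,0,0,0,1]]'
python3 -m inch '[[0,0,8,5,0,0,1],[0,0,8,5,0,0,1],[0,0,8,5,0,0,1],[0,0,8,5,0,0,1],[0,0,8,5,0,0,1],[0,0,8,0,0,0,1],[0,0,8,0,0,0,1],[0,0,0,0,0,0,1]]'
python3 -c "
from h import *
print(state()['joints'])
c=viewer.read_camera('top');P=cloud(c)
for r in regions_of('door_bar','top')[:1]+regions_of('door','top')[:1]:
    q=P[r['pixels']&(c['depth']>0)];print(r['score'],np.percentile(q,[2,50,98],axis=0).round())
c=viewer.read_camera('wrist');P=cloud(c)
print(c['position'],c['orientation'],c['fx'],c['cx'],c['cy'])
for r in regions_of('vent_cap','wrist')[:2]:print(r['score'],r['box'])
cv2.imwrite('pics/w1.png',c['color'][:,:,::-1])"
```

```text
t: 6.4
eef_pos: [519.8, -74.6, 300.0]
tcp_rot: [-3.14, -0.004, -0.584]
ft_force: [1.0, 1.0, 0.2]
opening: 0.535
t: 7.4
eef_pos: [634.5, -74.5, 298.2]
tcp_rot: [3.141, -0.001, 0.813]
ft_force: [-0.8, -0.1, -0.5]
opening: 0.996
t: 8.2
eef_pos: [659.2, -74.5, 298.5]
tcp_rot: [3.141, 0.0, 1.786]
ft_force: [-0.7, -0.1, 0.2]
opening: 0.997
[-2.12160071e-01  4.84382507e-01  1.34211831e+00  2.47039268e-04
  1.31446918e+00 -1.99830505e+00]
0.46 [[ 567. -192.   45.]
 [ 572. -165.  152.]
 [ 582.   50.  163.]]
0.52 [[ 567. -194.   38.]
 [ 571. -165.  151.]
 [ 582.   53.  163.]]
[576.27264464 -92.34350376 469.23126151] [2.83934104e+00 1.30198232e-04 1.78029037e+00] 371.64829954431775 315.2224133539351 236.01375747859387
0.8 [0.4553, 0.4288, 0.5452, 0.56]
```

View pics/w1.png

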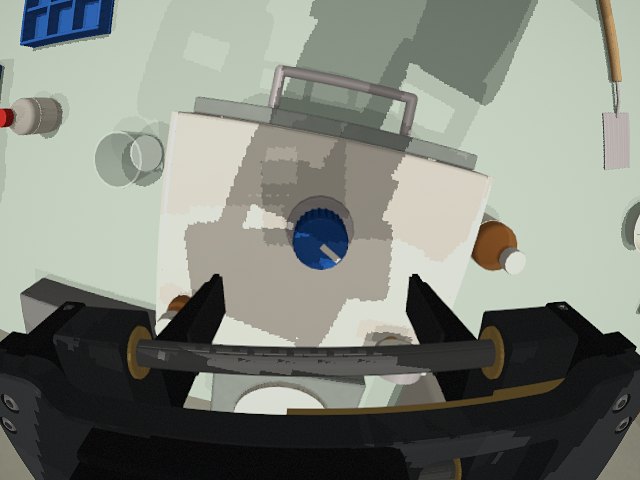

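The wrist view shows the cap's top near (320,240) with the stripe toward (330,253). The door is flush with the body. Now to compute the axis and the stripe angle.

```bash
cat >> h.py <<'E'
def fish(c,u,v):
    x,y=u-c["cx"],v-c["cy"];r=np.hypot(x,y)+1e-9;t=r/c["fx"]
    return np.stack([np.sin(t)*x/r,np.sin(t)*y/r,np.cos(t)],-1)
def wcloud(c):
    v,u=np.mgrid[0:480,0:640];d=fish(c,u,v)
    return (d/d[...,2:]*c["depth"][...,None])@Rc(c).T+np.array(c["position"])
E
python3 - <<'E'
from h import *
c=viewer.read_camera("wrist");P=wcloud(c)
hsv=cv2.cvtColor(c["color"],cv2.COLOR_RGB2HSV)
near=np.hypot(P[...,0]-657,P[...,1]+70)<32
zt=np.percentile(P[near][:,2],98);print("top z",zt)
top=near&(abs(P[...,2]-zt)<2.5)
(x,y),r=cv2.minEnclosingCircle(P[top][:,:2].astype(np.float32));print("circle",x,y,r,top.sum())
st=top&(hsv[...,1]<90)&(hsv[...,2]>90);q=P[st][:,:2];print(len(q),q.mean(0),np.degrees(np.arctan2(*(q.mean(0)-[x,y])[::-1])))
fl=near&(abs(P[...,2]-180)<3);print("flange",fl.sum(),cv2.minEnclosingCircle(P[fl][:,:2].astype(np.float32)) if fl.sum() else 0)
E
```

```text
top z 427.648180803357
circle 634.7474365234375 -79.37229919433594 16.67157554626465 2196
0 [nan nan] nan
flange 1108 ((658.567138671875, -71.4159164428711), 27.99834632873535)<stdin>:8: RuntimeWarning: Mean of empty slice.
  ret = um.true_divide(
```

```bash
cat > cap.py <<'E'
from h import *
c=viewer.read_camera("wrist");P=wcloud(c)
hsv=cv2.cvtColor(c["color"],cv2.COLOR_RGB2HSV)
near=(np.hypot(P[...,0]-658.5,P[...,1]+70.5)<30)&(P[...,2]>208)&(P[...,2]<225)
zt=np.median(P[near][:,2]);top=near&(abs(P[...,2]-zt)<2.5)
(x,y),r=cv2.minEnclosingCircle(P[top][:,:2].astype(np.float32));print("top",zt,x,y,r,top.sum())
st=top&(hsv[...,1]<100)&(hsv[...,2]>90);q=P[st][:,:2];print(len(q),np.degrees(np.arctan2(*(q.mean(0)-[x,y])[::-1])))
E
python3 cap.py
```

```text
top 216.081059546687 658.8783569335938 -71.41915130615234 20.159046173095703 2225
191 52.20706840060412
```

The circle fit gives radius 20.2 at (658.8,-71.4), and the flange fit agrees. I'll centre on it and descend to TCP z about 187, then close.

```bash
python3 -m inch '[[0,0,0,0,3,-25,1],[0,0,0,0,0,-25,1],[0,0,0,0,0,-25,1],[0,0,0,0,0,-20,1],[0,0,0,0,0,-16,1],[0,0,0,0,0,0,1]]'
python3 -m inch '[[0,0,0,0,0,0,-1],[0,0,0,0,0,0,-1],[0,0,0,0,0,0,-1],[0,0,0,0,0,0,-1],[0,0,0,0,0,0,-1],[0,0,0,0,0,0,-1]]'
python3 -c "
from h import *
s=state();print(s['moment'],s['ft_force'])"
```

```text
t: 9.15
eef_pos: [658.1, -71.4, 185.5]
tcp_rot: [-3.138, -0.002, 1.783]
ft_force: [-0.8, -0.0, -0.0]
opening: 1.003
t: 9.75
eef_pos: [659.0, -71.5, 187.9]
tcp_rot: [3.141, 0.0, 1.784]
ft_force: [-0.1, -0.5, -0.2]
opening: 0.55
[ 0.1276415  -0.18861689 -0.01026827] [-0.10749712 -0.53196291 -0.24125842]
```

```bash
python3 -m inch '[[0,0,0,0,0,0,-1],[0,0,0,0,0,0,-1],[0,0,0,0,0,0,-1],[0,0,0,0,0,0,-1]]'
python3 -m inch '[[0,0,-4,0,0,0,-1],[0,0,-4,0,0,0,-1],[0,0,-4,0,0,0,-1],[0,0,-4,0,0,0,-1],[0,0,-4,0,0,0,-1],[0,0,0,0,0,0,-1]]'
python3 -c "
from h import *
s=state();print(s['moment'],s['ft_force'])"; python3 cap.py
```

```text
t: 10.15
eef_pos: [658.9, -71.0, 187.7]
tcp_rot: [-3.141, -0.001, 1.784]
ft_force: [-1.2, 5.2, 2.0]
opening: 0.415
t: 10.75
eef_pos: [658.9, -70.9, 187.5]
tcp_rot: [-3.141, -0.001, 1.433]
ft_force: [-1.0, 4.8, 1.5]
opening: 0.416
[ 1.03818271  0.00115772 -0.0897083 ] [-1.01563059  4.78251155  1.45218727]
top 215.84857526065144 650.7640380859375 -69.28189849853516 28.057146072387695 5176
344 14.231507186502302
```

```bash
cat > cap.py <<'E'
from h import *
s=state();print("M",s['moment'].round(2),"F",s['ft_force'].round(1))
c=viewer.read_camera("wrist");P=wcloud(c)
hsv=cv2.cvtColor(c["color"],cv2.COLOR_RGB2HSV);a=np.array([658.8,-71.2])
d=P[...,:2]-a;rr=np.linalg.norm(d,axis=-1)
st=(rr<19)&(rr>5)&(P[...,2]>208)&(P[...,2]<222)&(hsv[...,1]<100)&(hsv[...,2]>110)
q=d[st];print(len(q),"stripe",np.degrees(np.arctan2(*q.mean(0)[::-1])).round(1),"yaw",np.degrees(s['tcp_rot'][2]).round(1))
E
python3 cap.py
python3 -m inch '[[0,0,-4,0,0,0,-1],[0,0,-4,0,0,0,-1],[0,0,-4,0,0,-0.2,-1],[0,0,-4,0,0,0,-1],[0,0,-4,0,0,0,-1],[0,0,-4,0,0,-0.2,-1],[0,0,0,0,0,0,-1]]'
python3 cap.py
python3 -m inch '[[0,0,-4,0,0,0,-1],[0,0,-4,0,0,0,-1],[0,0,-4,0,0,-0.2,-1],[0,0,0,0,0,0,-1]]'
python3 cap.py
```

```text
M [ 0.94  0.   -0.09] F [-0.7  5.9  1.7]
213 stripe 39.8 yaw 82.2
t: 11.55
eef_pos: [658.9, -70.9, 187.3]
tcp_rot: [-3.141, -0.001, 1.014]
ft_force: [-1.2, 5.7, 2.7]
opening: 0.415
M [ 1.07  0.06 -0.12] F [-1.2  5.7  2.7]
211 stripe 16.2 yaw 58.1
t: 12.0
eef_pos: [658.9, -70.8, 187.1]
tcp_rot: [-3.141, -0.001, 0.804]
ft_force: [-1.0, 6.0, 2.2]
opening: 0.415
M [ 1.05  0.07 -0.09] F [-1.   6.   2.2]
214 stripe 4.6 yaw 46.1
```

```bash
python3 -m inch '[[0,0,-4,0,0,0,-1],[0,0,-4,0,0,0,-1],[0,0,-4,0,0,-0.2,-1],[0,0,-4,0,0,0,-1],[0,0,-4,0,0,0,-1],[0,0,0,0,0,0,-1]]'
python3 cap.py
python3 -m inch '[[0,0,-4,0,0,0,-1],[0,0,-4,0,0,0,-1],[0,0,-4,0,0,-0.2,-1],[0,0,0,0,0,0,-1]]'
python3 cap.py
python3 -m inch '[[0,0,-4,0,0,0,-1],[0,0,-4,0,0,0,-1],[0,0,-4,0,0,-0.2,-1],[0,0,0,0,0,0,-1]]'
python3 cap.py
```

```text
t: 12.65
eef_pos: [659.6, -72.0, 187.3]
tcp_rot: [3.14, -0.001, 0.457]
ft_force: [3.1, 0.4, 2.8]
opening: 0.414
M [-0.18 -0.67  0.44] F [3.1 0.4 2.8]
230 stripe 0.6 yaw 26.2
t: 13.1
eef_pos: [659.3, -71.7, 187.2]
tcp_rot: [3.141, -0.001, 0.249]
ft_force: [0.2, -1.3, 5.0]
opening: 0.414
M [ 0.03 -0.31  0.73] F [ 0.2 -1.3  5. ]
227 stripe 1.2 yaw 14.3
t: 13.55
eef_pos: [659.2, -72.0, 187.1]
tcp_rot: [3.141, -0.001, 0.039]
ft_force: [0.4, -2.5, 6.2]
opening: 0.415
M [-0.26 -0.12  0.25] F [ 0.4 -2.5  6.2]
246 stripe 2.1 yaw 2.2
```

The stripe stays at about 1° while the tool turns on and the moment rose from 0.1 to 0.7 N m, so the cap is bottomed out. I back it off by 90°.

```bash
python3 -m inch '[[0,0,4,0,0,0.2,-1],[0,0,4,0,0,0,-1],[0,0,4,0,0,0.2,-1],[0,0,4,0,0,0,-1],[0,0,4,0,0,0,-1],[0,0,4,0,0,0.2,-1],[0,0,4,0,0,0,-1],[0,0,4,0,0,0,-1],[0,0,4,0,0,0.2,-1],[0,0,0,0,0,0,-1]]'
python3 cap.py
python3 -m inch '[[0,0,4,0,0,0.2,-1],[0,0,4,0,0,0,-1],[0,0,4,0,0,0.2,-1],[0,0,4,0,0,0,-1],[0,0,4,0,0,0,-1],[0,0,4,0,0,0.2,-1],[0,0,4,0,0,0,-1],[0,0,4,0,0,0,-1],[0,0,4,0,0,0.2,-1],[0,0,0,0,0,0,-1]]'
python3 cap.py
```

```text
t: 14.6
eef_pos: [659.7, -71.7, 187.5]
tcp_rot: [3.14, -0.002, 0.669]
ft_force: [6.7, -0.3, 2.8]
opening: 0.415
M [ 0.01 -1.14  0.1 ] F [ 6.7 -0.3  2.8]
233 stripe 36.6 yaw 38.4
t: 15.65
eef_pos: [660.1, -71.2, 188.0]
tcp_rot: [3.139, -0.001, 1.297]
ft_force: [7.3, 2.7, -1.1]
opening: 0.415
M [ 0.51 -1.69  0.09] F [ 7.3  2.7 -1.1]
253 stripe 71.6 yaw 74.3
```

```bash
python3 -m inch '[[0,0,4,-0.3,0,0,-1],[0,0,4,-0.3,0,0,-1],[0,0,4,0,0,0,-1],[0,0,4,0,0,0.2,-1],[0,0,3,0,0,0,-1],[0,0,0,0,0,0,-1],[0,0,0,0,0,0,-1],[0,0,0,0,0,0,-1]]'
python3 cap.py
python3 -c "
from h import *
c=viewer.read_camera('wrist');cv2.imwrite('pics/w2.png',c['color'][:,:,::-1])
c=viewer.read_camera('top');P=cloud(c)
for r in regions_of('door','top')[:1]:
    q=P[r['pixels']&(c['depth']>0)];print(r['score'],np.percentile(q,[2,50,98],axis=0).round())"
```

```text
t: 16.5
eef_pos: [660.0, -70.9, 188.3]
tcp_rot: [3.138, -0.001, 1.626]
ft_force: [11.6, 4.0, -1.9]
opening: 0.414
M [ 0.87 -2.27  0.08] F [11.6  4.  -1.9]
244 stripe 90.7 yaw 93.2
0.82 [[ 567. -193.   37.]
 [ 572. -162.  151.]
 [ 582.   50.  163.]]
```

View pics/w2.png

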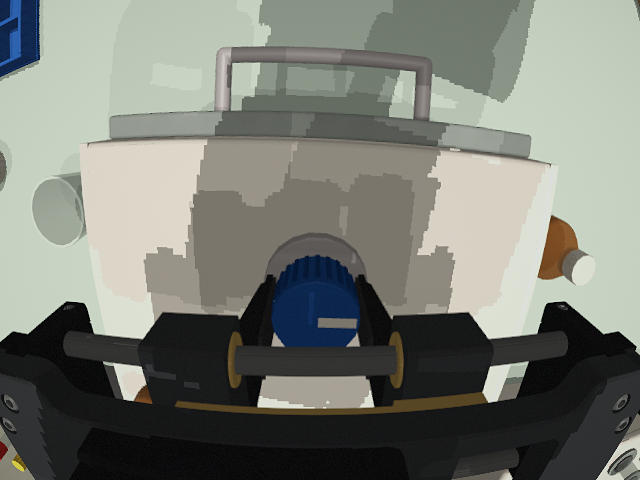

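The picture shows the cap held between the fingers near (315,310) with the stripe at (338,323), now about 90° from where it stopped. The door is flush along y≈130, and beaker and amber bottle look in place. I'm handing in.

```bash
python3 -c "
from cell import ticket; print(ticket.job_done())"
```

```text
the job is handed in; nothing more can be done
None
```

I shut the door, screwed the vent cap down to its stop, backed it off about a quarter turn, and handed the job in at about 16.6 s with the fingers still holding the cap. The hand-in reported no verdict.

- **Door:** I pushed the bar until the tool stopped at x = 518 mm, where I expected the shut position, and the force rose to about 35 N in x. After I let go and again at the end, the door's outer face measured about x = 567–569 mm, and it is flush with the body in the last wrist picture.
- **Cap bottomed out:** The stripe on top stayed at about 1° while the tool turned on another 24° or more, and the turning moment rose from about 0.1 to 0.7 N m.
- **Cap backed off:** The stripe ended at 90.7°, so the cap is about 89–90° (roughly 1.56 rad) off its stop.
- **Grip:** The opening held at 0.415, which is about 39.5 mm on the 40 mm cap. By TCP pose the grasp point is about 1.5 mm off the cap's axis and 7 mm above its centre.

Some checks were less clean. An early push on the bar briefly read 42 N in x and 38 N up at the wrist, and about 12 N of sideways force remained on the gripped cap at the end. I checked the other items only by eye: the beaker and amber bottle look in place, but I did not re-measure any of them.

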